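# Index a cooled casting out from under the fan and hold it up to the magnifier

## Robot

A 7-joint arm with a two-finger parallel gripper is mounted at the origin on the work surface. World frame = base frame: x ahead of the robot, y to its left, z up, the work surface at z = 0. Lengths are in m, angles in rad, forces in N, time in s.
With the tool pointing down it reaches from about 0.35 to 0.9 m from the base axis. Payload 8.1 kg.
Tool frame: the origin (TCP) lies between the finger pads; the fingertips stand ahead of it and the grasp point (between the pads) is the TCP (arm.nose_length is the z of the fingertips in the tool frame, in m); z points along the fingers, y is the line along which they close (so a half turn about z gives the same grasp; the last joint's range is limited). The gripper opens to 92 mm and grips with 3 to 60 N. Pads are 19 mm wide; open, the fingers measure 130 mm over their backs; the gripper's body (75 mm by 190 mm) begins 47 mm behind the grasp point.
Start: joints at [-1.419, 0.434, 0.025, 1.573, -0.012, 1.134, -0.075], TCP at [0.158, 0.605, 0.246] pointing down, gripper open.
Joint ranges: [-2.62, 2.62], [-0.44, 2.09], [-1.27, 1.32], [0.08, 2.57], [-1.32, 4.46], [0.12, 2], [-2.74, 2.74]. Speed limits (rad/s): [2.22, 2.22, 3.01, 3.01, 3.14, 3.14, 3.14].

## Interface

Orientations are given as a rotation vector (axis times angle).
In Python, from cell import sensors, optics, arm gives the robot as it stands.
- The arm moves only by the tool arm_command, never from a script. Its argument "deltas" is one flat list of numbers, 7 for each row, row after row: the turn, a rotation vector about the world's x, y, z as a fraction of full scale, then the shift along the world's x, y, z as a fraction of full scale, then the finger opening in mm, from 0 to 91.8. In form: [wx, wy, wz, dx, dy, dz, fingers, wx, wy, wz, dx, dy, dz, fingers, ...]. A call has 1 to 20 rows; each row is the pose to reach, as a shift and turn from the pose commanded when the call began; what a row does not reach only later rows make up. Full scale, the value 1, is 1 m for a shift and 90 degrees for a turn. A row lasts 1/10 s, in which the tool goes at most 50 mm and 8.59 degrees, less where a joint would pass 70% of its speed; a pose out of reach is approached as far as the arm can. A call with a number of a shift or a turn outside -1 to 1 is refused whole. A call with a gripper value outside its range is refused whole. The fingers move at their own pace and stop on an object; "force" is the grip in N (left out, the last holds). Time passes only in rows, so rows that repeat a pose let the fingers close. It gives the time, the measured TCP pose, the force, the opening and the grip force at its end, in the units of the state.
- sensors.observe(): the state, without advancing time (a new reading comes with each control period).
- optics.get_image(name): name is "scene" or "top"; returns the picture (480x640x3 uint8, blue, green, red); there is no depth.
- optics.calibration(name): a dict with "camera_matrix" (3x3 intrinsics, pixels), "rvec" (rotation vector, rad) and "tvec" (3), from world to camera coordinates, as OpenCV has them. Camera axes: x right, y down, z forward; pixel columns grow to the right and rows downward; lengths in m; the calibration is good to about 2 mm. A picture is of the moment at which its call begins. calibration takes no time and is no camera call.
- arm.sign_off(): hands the job in; it is judged then, once.
The state is a dict: "clock": time; "joints": joint angles; "dq": joint speeds; "joint_efforts": joint torques, N m; "position": TCP position; "ee_rot": TCP orientation; "force": force on the tool from outside, world axes, zero at the start; "ft_torque": the same for the moment, N m; "width": opening from 0.0 (shut) to 1.0 (fully open); "gripper_force": force on a finger pad.
Only numpy, scipy, OpenCV 4.12 (cv2) and the standard library are available. Lean on these libraries where they do the work, as an engineer would, in place of code of your own. Each camera call takes 0.05 s, during which the arm holds its last target. There are 200 camera calls.

## Task

Turn the cooling turntable one quarter turn counter-clockwise (seen from above), until it drops into its next stop and the casting has come out from under the fan, and let go of it. Then draw that casting up out of its nest and tip it over, roof still upward, until one of its windowed long sides squarely faces the lens of the magnifier lamp, the middle of the casting about 15 cm in front of the lens on its centre line. Finish while holding it still there in the gripper, touching nothing else, and leave the other things on the bench where they are.

Things in the scene. Friction and masses are not known exactly. Their poses are not given: they have to be found in the camera images.
- turntable (a joint): Angle (rad) of the hand-turned aluminium disc (157 mm radius, top 47 mm above the bench). 0 at the start, growing counter-clockwise seen from above. A spring plunger holds it in stops at 0, 1.571 and 3.142: leaving or entering one takes about 5 to 10 N at a knob; within 0.03 rad it pulls the disc in; between stops the disc stays where it is left.
- hub (a point): Centre of the disc's top face, on its turning axis, 47 mm above the bench. z up; turns with the disc: y points at the nest that holds the casting.
- knob (a point): Centre of the black cylindrical turning knob (24 mm diameter, 77 to 107 mm above the bench, on a 12 mm pin) that at the start stands at the disc's near side on the robot's right, 140 mm from the axis, between two nests. It revolves freely on its pin. Grip it from above. Moves with the disc. Three equal knobs stand at the other quarters.
- nest (a point): Centre of the floor of the nest with the casting, 95 mm from the axis, 53 mm above the bench; z up, x along it. Four equal dark steel nests (pocket 124 x 36, walls 12 mm high) lie across the disc's radii. At the start it is on the robot's left under a tilted 80 mm square fan (underside 175 to 210 mm above the bench); a quarter turn brings it to the side nearest the robot, nothing above it.
- casting_mid (a point): Middle of the casting's body, 15 mm above its underside: a bare-metal model railcar shell 120 long (x), 32 wide (y), 30 mm high (z), 0.13 to 0.21 kg, a round sprue standing on the middle of its roof. Axes are its own: +y and -y out of the windowed long sides, z along the sprue, underside to roof. The one to take sits in the nest under the fan.
- sprue_grip (a point): Where to grip the casting: on its sprue's axis, 68 mm above its underside (53 mm from casting_mid along z), axes as casting_mid. The sprue is a 14 mm cylinder from the roof (30 mm) to 90 mm above the underside, then a 10 mm stub to 100 mm.
- lens (a point): Centre of the magnifier lamp's round lens (head 216 mm across, 30 mm thick), about 376 mm above the bench, on the robot's right. z points straight out of the lens towards where work is held: towards the robot and 45 degrees downward; y is level. The lamp is fixed.
- lamp: The fixed magnifier lamp. Origin on the bench below the point 150 mm in front of the lens; x level, from there towards the lens (away from the robot), z up. Foot 170 mm wide at (220, -250) mm; post and arm up to 450 mm high stand on the side away from the turntable.
- indexer: Fixed unit under the disc: base plate 300 x 300 x 10 mm, plunger block at +x, fan post (30 mm square, 210 mm tall) 215 mm from the axis at +y. Origin on the bench on the turning axis, y towards the fan.
- casting: The casting in the nest; origin at the centre of its underside, axes as casting_mid.
- spare_a: A casting of the same kind standing on the bench at the robot's right, sprue up; origin at the centre of its underside. Leave alone.
- spare_b: Another such casting beside it. Leave alone.
- cleaner: Grey cleaner bottle with a white cap, 60 mm diameter, 160 mm tall, on the bench at the robot's left; origin at its foot. Leave alone.
- file: Flat file with a wooden handle, 360 mm long, 24 mm high, lying on the bench between turntable and lamp. Leave alone.
Not all that is in view belongs to the job. What is shaped like the casting but yellow is not meant.

How it is judged:
By the outcome, as a careful person would: the job done as asked, in the order asked, and still so for the second after the job is handed in, while the arm keeps its last pose, push and grip.
It also fails if it takes over 54 s, if anything falls off the work surface, if the arm or the gripper's body presses on something with over 40 N, if the wrist force passes 120 N, or if a joint passes its speed limit or range.

## Working session

There is one attempt and no reset: what is moved stays moved. The work goes in short steps, Python scripts to look and compute and a tool call to move; the robot and the scene stay as the last step left them, time stands still between calls to the robot, and variables do not carry over. Pictures are saved under pics/ and viewed, at most 10 in all, crops included, and the job is handed in when it is done.

Besides the shell and the picture viewer there is one more tool, called after "Emit:" as a command line: name --argument value ..., lists and objects as JSON in quotes. arm_command: Moves the arm, as the interface text tells. Its arguments: {"type":"object","properties":{"deltas":{"type":"array","items":{"type":"number"}},"force":{"type":"number"}},"required":["deltas"]}

```bash
mkdir -p pics; ls
python3 - <<'E'
from cell import sensors, optics, arm
import cv2,numpy as np
for n in("scene","top"):
    cv2.imwrite(f"pics/{n}0.png",optics.get_image(n)); c=optics.calibration(n)
    R=cv2.Rodrigues(np.array(c["rvec"]))[0]; print(n,c["camera_matrix"],(-R.T@np.array(c["tvec"]).ravel()).round(3),R.round(2))
print(sensors.observe(),arm.nose_length)
E
```

```text
pics
scene [[583.87862636   0.         319.95648985]
 [  0.         583.87862636 248.19227786]
 [  0.           0.           1.        ]] [ 1.23  -0.649  1.202] [[ 0.66  0.75 -0.01]
 [ 0.52 -0.46 -0.72]
 [-0.54  0.47 -0.7 ]]
top [[599.64033614   0.         319.75060972]
 [  0.         599.64033614 244.94549797]
 [  0.           0.           1.        ]] [0.291 0.037 1.641] [[ 0.02 -1.    0.02]
 [-0.99 -0.02 -0.12]
 [ 0.12 -0.02 -0.99]]
{'clock': 0.1, 'joints': array([-1.41862523,  0.43512638,  0.02499413,  1.57400226, -0.01162139,
        1.13401529, -0.07515263]), 'dq': array([ 0.00080824, -0.0006422 ,  0.00036701, -0.00115509,  0.00068528,
       -0.00167241,  0.00279549]), 'joint_efforts': array([ 2.37021733e-03, -6.69125962e+01,  9.87488329e-01, -3.15145576e+01,
       -6.05945522e-02,  3.74189497e-02,  7.35759136e-05]), 'position': array([0.15745921, 0.60438975, 0.24504189]), 'ee_rot': array([-3.99337303e-01, -3.11604537e+00,  2.20622030e-03]), 'force': array([-0.31103591, -0.09460262,  0.15733872]), 'ft_torque': array([-0.01372219,  0.04874499, -0.03807046]), 'gripper_force': 0.0, 'width': 0.9993997561075887} 0.019
```

View pics/scene0.png

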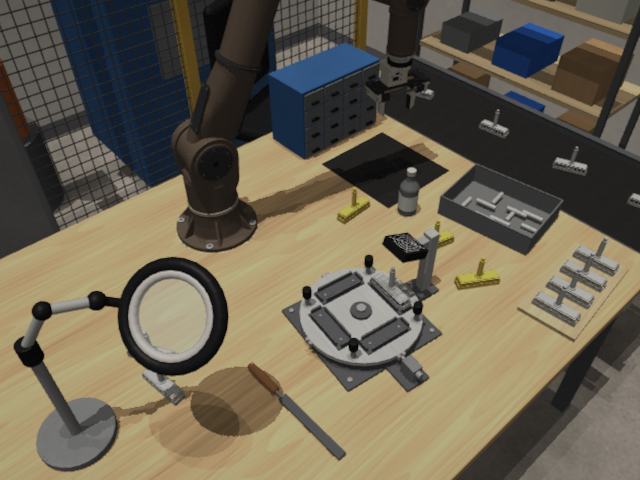

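View pics/top0.png

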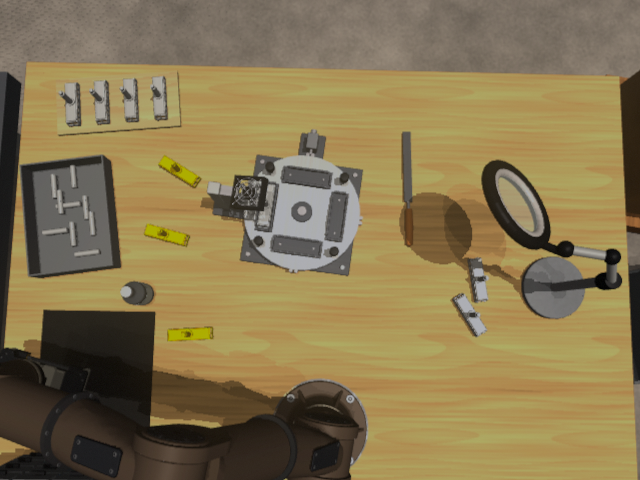

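Scene: turntable hub is at about (361,310), and the black knobs are at (307,292), (369,262), (417,309) and (353,346). The casting is under the fan at (392,285) and the lens centre is about (173,315). Top: hub (302,211), casting (265,205) beside the fan (249,193), lens about (516,204), spares (478,280) and (468,314).

Casting candidates:
- In the nest under the fan: top (265,205), scene (392,285). It sits in a nest at the robot's left, so this is the one.
- Spares at top (478,280) and (468,314).
- Four on the pallet at top (70–160,100).
- Three yellow ones.

I'll confirm it in a crop.

```bash
python3 - <<'E'
import cv2,numpy as np
t=cv2.imread("pics/top0.png");s=cv2.imread("pics/scene0.png")
a=cv2.resize(t[145:285,225:375],(400,373),interpolation=cv2.INTER_CUBIC)
b=cv2.resize(s[235:375,285:435],(400,373),interpolation=cv2.INTER_CUBIC)
cv2.imwrite("pics/crop1.png",np.hstack([a,b]))
E
cat > h.py <<'E'
import cv2,numpy as np
from cell import sensors,optics,arm
C={n:optics.calibration(n) for n in("scene","top")}
def cam(n):
    c=C[n];R=cv2.Rodrigues(np.array(c["rvec"],float))[0];t=np.array(c["tvec"],float).ravel();return np.array(c["camera_matrix"]),R,t
def ray(n,uv):
    K,R,t=cam(n);d=R.T@np.linalg.inv(K)@np.array([uv[0],uv[1],1.]);return -R.T@t,d/np.linalg.norm(d)
def plane(n,uv,z):
    o,d=ray(n,uv);return o+d*(z-o[2])/d[2]
def tri(a,b):
    o1,d1=ray("scene",a);o2,d2=ray("top",b)
    s=np.linalg.lstsq(np.c_[d1,-d2],o2-o1,rcond=None)[0];p,q=o1+s[0]*d1,o2+s[1]*d2
    return (p+q)/2,np.linalg.norm(p-q)
def proj(n,P):
    K,R,t=cam(n);return cv2.projectPoints(np.atleast_2d(P).astype(float),cv2.Rodrigues(R)[0],t,K,None)[0].reshape(-1,2)
E
python3 - <<'E'
from h import *
for n,z in(("scene",.092),("top",.092)):
    im=cv2.imread(f"pics/{n}0.png"); m=(im.max(2)<32).astype(np.uint8)
    k,l,st,ce=cv2.connectedComponentsWithStats(m)
    for i in range(1,k):
        if 25<st[i,4]<600 and 220<ce[i,0]<440 and 150<ce[i,1]<370: print(n,st[i],ce[i].round(1),plane(n,ce[i],z).round(3))
hs=(361,309);print("hub",plane("scene",hs,.055),plane("top",(302,211),.055))
# lens: bright inner region contour / dark ring contour
for n,box in(("scene",(110,250,235,380)),("top",(475,155,553,252))):
    im=cv2.imread(f"pics/{n}0.png");x0,y0,x1,y1=box
    m=np.zeros(im.shape[:2],np.uint8);m[y0:y1,x0:x1]=(im[y0:y1,x0:x1].max(2)<50)*255
    m=cv2.morphologyEx(m,cv2.MORPH_OPEN,np.ones((3,3),np.uint8))
    c=max(cv2.findContours(m,cv2.RETR_EXTERNAL,cv2.CHAIN_APPROX_NONE)[0],key=cv2.contourArea)
    print(n,cv2.fitEllipse(cv2.convexHull(c)),cv2.boundingRect(c))
E
```

```text
scene [224 184  13  23 123] [230.3 195.7] [0.018 0.05  0.092]
scene [230 201  17  17 105] [238.7 209.8] [0.088 0.03  0.092]
scene [383 236  45  26 426] [403.5 251. ] [0.528 0.263 0.092]
scene [365 255   8  13  77] [368.3 260.9] [0.491 0.165 0.092]
scene [334 283  26  15  48] [346.5 290.1] [0.528 0.05  0.092]
scene [303 287   8  12  85] [306.5 292.3] [ 0.466 -0.03   0.092]
scene [413 301   9  14  89] [417.4 307.7] [0.686 0.141 0.092]
scene [382 330  25  15  40] [394.1 337.2] [0.71  0.032 0.092]
scene [347 338  12  14 105] [353.  344.5] [ 0.661 -0.055  0.092]
scene [326 357  65  13 157] [361.2 365.5] [ 0.716 -0.081  0.092]
hub [0.57575578 0.05718332 0.055     ] [0.57249309 0.0563516  0.055     ]
scene ((170.47508239746094, 315.60321044921875), (114.20523071289062, 117.32974243164062), 142.0614013671875) (110, 257, 118, 118)
top ((517.0411987304688, 206.79173278808594), (47.31721496582031, 106.46802520751953), 146.7851104736328) (482, 161, 71, 91)
```

View pics/crop1.png

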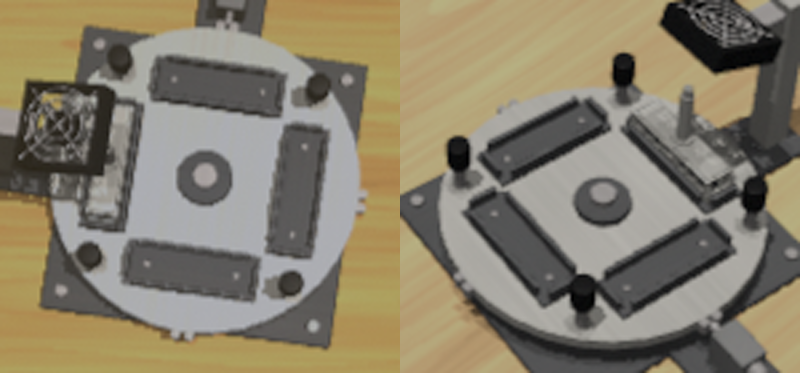

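The crop confirms the bare-metal casting with its sprue sits in the nest beside and under the fan. The target knob is at scene (306,292), top about (334,251). Next I'll compute the lens frame and the targets.

Run:
```python
from h import *
s=cv2.imread("pics/scene0.png");t=cv2.imread("pics/top0.png")
L,e=tri((173.5,316),(516,205));print("lens raw",L.round(3),e)
def foot(im,box,n,z):
    x0,y0,x1,y1=box;h=im[y0:y1,x0:x1].astype(int);m=((h.max(2)-h.min(2)<25)&(h.max(2)>60)).astype(np.uint8)
    m=cv2.morphologyEx(m,cv2.MORPH_OPEN,np.ones((7,7),np.uint8))
    c=max(cv2.findContours(m,0,1)[0],key=cv2.contourArea)+[x0,y0]
    e=cv2.fitEllipse(cv2.convexHull(c));print(n,e,plane(n,e[0],z).round(3));return plane(n,e[0],z)
f1=foot(s,(30,395,125,470),"scene",.015);f2=foot(t,(518,250,588,325),"top",.015)
f=(f1+f2)/2
o=t.copy();o2=s.copy()
d=(f-L)[:2];yaw=np.arctan2(d[1],d[0])-np.arctan2(-.25,.114);print("yaw",np.degrees(yaw),np.linalg.norm(d),np.hypot(.25,.114))
for col,Y in(((0,0,255),yaw),((0,255,0),yaw+.1)):
    ux=np.array([np.cos(Y),np.sin(Y),0]);zl=(-ux+[0,0,-1])/2**.5;yl=np.array([-ux[1],ux[0],0]);xl=np.cross(yl,zl)
    a=np.linspace(0,6.28,90)
    P=L+.108*(np.cos(a)[:,None]*xl+np.sin(a)[:,None]*yl)
    for im,n in((o,"top"),(o2,"scene")):
        for p in proj(n,P):cv2.circle(im,tuple(int(round(v)) for v in p),0,col,-1)
cv2.imwrite("pics/lens.png",np.hstack([cv2.resize(o[145:265,465:585],(400,400)),cv2.resize(o2[245:385,100:240],(400,400))]))
```

```text
lens raw [ 0.539 -0.407  0.373] 0.00533021884793004
scene ((75.4425277709961, 432.6149597167969), (61.90531539916992, 85.96138000488281), 56.24277877807617) [ 0.387 -0.636  0.015]
top ((553.4509887695312, 287.2105712890625), (59.34978485107422, 62.787010192871094), 147.43637084960938) [ 0.382 -0.633  0.015]
yaw -58.79279146239866 0.2750701507033443 0.2747653544390195
```

View pics/lens.png

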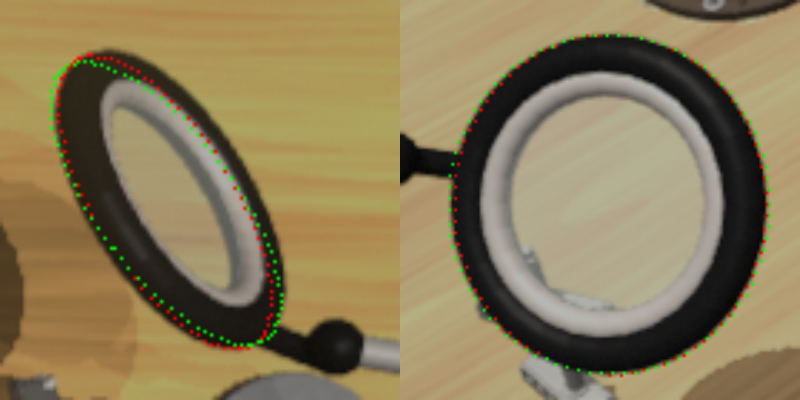

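Emit:
arm_command --deltas '[0, 0, 0, 0.04, -0.05, 0, 60, 0, 0, 0, 0.08, -0.1, 0, 60, 0, 0, 0, 0.12, -0.15, 0, 60, 0, 0, 0, 0.15, -0.2, 0, 60, 0, 0, 0, 0.18, -0.25, 0, 60, 0, 0, 0, 0.2, -0.3, 0, 60, 0, 0, 0, 0.22, -0.35, 0, 60, 0, 0, 0, 0.24, -0.4, 0, 60, 0, 0, 0, 0.25, -0.45, 0, 60, 0, 0, 0, 0.26, -0.5, 0, 60, 0, 0, 0, 0.27, -0.55, 0, 60, 0, 0, 0, 0.28, -0.6, 0, 60, 0, 0, 0, 0.29, -0.635, 0, 60, 0, 0, 0, 0.308, -0.635, 0, 60, 0, 0, 0, 0.308, -0.635, 0, 60, 0, 0, 0, 0.308, -0.635, 0, 60]'

```text
clock: 1.7
position: [0.4661, -0.0329, 0.2456]
ee_rot: [0.407, 3.115, -0.002]
force: [0.1, 0.4, -0.8]
width: 0.651
gripper_force: 0.0
```

The projected ring at yaw −58.8° (red) runs parallel to both edges of the lens head in top and fits it in scene. That gives lens ≈ (0.539,−0.407,0.375), casting mid target (0.484,−0.316,0.269) and grip target (0.465,−0.284,0.306). Now I'll go down on the knob.

Emit:
arm_command --deltas '[0, 0, 0, 0, 0, -0.03, 60, 0, 0, 0, 0, 0, -0.06, 60, 0, 0, 0, 0, 0, -0.09, 60, 0, 0, 0, 0, 0, -0.11, 60, 0, 0, 0, 0, 0, -0.13, 60, 0, 0, 0, 0, 0, -0.14, 60, 0, 0, 0, 0, 0, -0.15, 60, 0, 0, 0, 0, 0, -0.15, 60, 0, 0, 0, 0, 0, -0.15, 60]'

```text
clock: 2.6
position: [0.4658, -0.03, 0.0961]
ee_rot: [0.399, 3.116, 0.0]
force: [-0.2, -0.1, -0.3]
width: 0.655
gripper_force: 0.0
```

Run:
```python
from h import *
o=sensors.observe();print(o["joints"].round(2),o["position"].round(4),o["force"].round(1))
im=optics.get_image("scene");im2=optics.get_image("top")
a=cv2.resize(im[215:355,250:400],(400,373));b=cv2.resize(im2[180:320,270:420],(400,373))
for n,x in(("scene",im),("top",im2)):cv2.imwrite(f"pics/{n}1.png",x)
cv2.imwrite("pics/crop2.png",np.hstack([a,b]))
for p in((231,175),(268,175),(232,212),(268,212)):print(plane("top",p,.21).round(3))
```

```text
[-0.34  0.39  0.37  2.14 -0.24  0.64  1.51] [ 0.4658 -0.03    0.0961] [-0.2 -0.1 -0.3]
[0.63  0.229 0.21 ]
[0.632 0.139 0.21 ]
[0.539 0.223 0.21 ]
[0.541 0.136 0.21 ]
```

View pics/crop2.png

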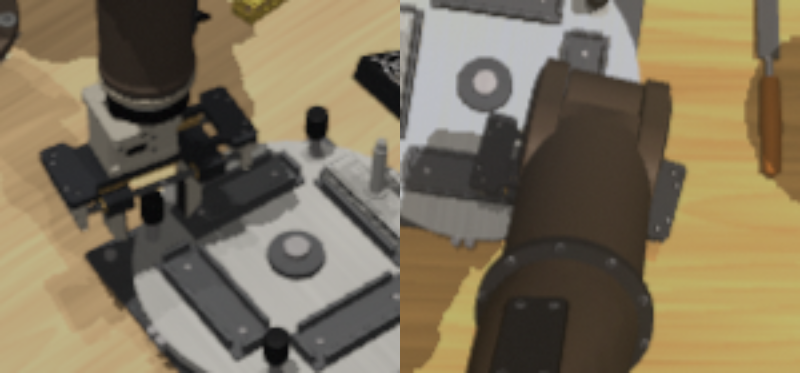

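The knob stands between the fingers, at crop (152,208) with fingertips near (118,235) and (183,210). I'll close on it.

Emit:
arm_command --deltas '[0, 0, 0, 0, 0, 0, 20, 0, 0, 0, 0, 0, 0, 15, 0, 0, 0, 0, 0, 0, 15, 0, 0, 0, 0, 0, 0, 15, 0, 0, 0, 0, 0, 0, 15, 0, 0, 0, 0, 0, 0, 15]' --force 30

```text
clock: 3.3
position: [0.4662, -0.0284, 0.0959]
ee_rot: [0.397, 3.116, 0.003]
force: [1.2, 6.8, 0.6]
width: 0.255
gripper_force: 30.0
```

Emit:
arm_command --deltas '[0, 0, 0, 0.008, -0.009, 0, 15, 0, 0, 0, 0.0165, -0.018, 0, 15, 0, 0, 0, 0.026, -0.0255, 0, 15, 0, 0, 0, 0.036, -0.0325, 0, 15, 0, 0, 0, 0.0465, -0.0385, 0, 15, 0, 0, 0, 0.0575, -0.044, 0, 15, 0, 0, 0, 0.069, -0.048, 0, 15, 0, 0, 0, 0.069, -0.048, 0, 15]'

```text
clock: 4.1
position: [0.5371, -0.0766, 0.0958]
ee_rot: [0.396, 3.114, 0.003]
force: [2.3, 6.3, 2.7]
width: 0.256
gripper_force: 30.0
```

Emit:
arm_command --deltas '[0, 0, 0, 0.0116, -0.002, 0, 15, 0, 0, 0, 0.0236, -0.004, 0, 15, 0, 0, 0, 0.0357, -0.005, 0, 15, 0, 0, 0, 0.048, -0.005, 0, 15, 0, 0, 0, 0.06, -0.004, 0, 15, 0, 0, 0, 0.072, -0.002, 0, 15, 0, 0, 0, 0.0837, 0.001, 0, 15, 0, 0, 0, 0.0951, 0.0053, 0, 15, 0, 0, 0, 0.1062, 0.0105, 0, 15, 0, 0, 0, 0.1167, 0.0166, 0, 15, 0, 0, 0, 0.1266, 0.0235, 0, 15, 0, 0, 0, 0.1266, 0.0235, 0, 15, 0, 0, 0, 0.1266, 0.0235, 0, 15]'

```text
clock: 5.4
position: [0.6624, -0.0528, 0.0959]
ee_rot: [0.396, 3.115, 0.003]
force: [3.3, 4.8, -0.5]
width: 0.254
gripper_force: 30.0
```

Run:
```python
from h import *
o=sensors.observe();print(o["joints"].round(2),o["position"].round(4),o["force"].round(1))
im=optics.get_image("scene");cv2.imwrite("pics/scene2.png",im)
for c,r in(((.576,.056),.14),):
  for a in(127.7,217.7,37.7,307.7):print(a,proj("scene",[c[0]+r*np.cos(np.radians(a)),c[1]+r*np.sin(np.radians(a)),.092]))
m=(im.max(2)<32).astype(np.uint8)
k,l,st,ce=cv2.connectedComponentsWithStats(m)
for i in range(1,k):
    if 50<st[i,4]<200 and 220<ce[i,0]<440 and 240<ce[i,1]<370: print(st[i],ce[i].round(1),plane("scene",ce[i],.092).round(3))
cv2.imwrite("pics/crop3.png",cv2.resize(im[220:380,270:450],(675,600)))
```

```text
[-0.23  0.66  0.36  1.65 -0.29  0.89  1.56] [ 0.6624 -0.0528  0.0959] [ 3.3  4.8 -0.5]
127.7 [[368.65927096 260.56507677]]
217.7 [[306.55655433 292.04612439]]
37.7 [[417.65286049 307.68019747]]
307.7 [[353.00216286 344.62251252]]
[303 287   8  12  85] [306.6 292.3] [ 0.466 -0.03   0.092]
[414 301   8  14  82] [417.5 307.8] [0.687 0.141 0.092]
[346 336  15  16 149] [353.8 343.8] [ 0.661 -0.052  0.092]
```

View pics/crop3.png

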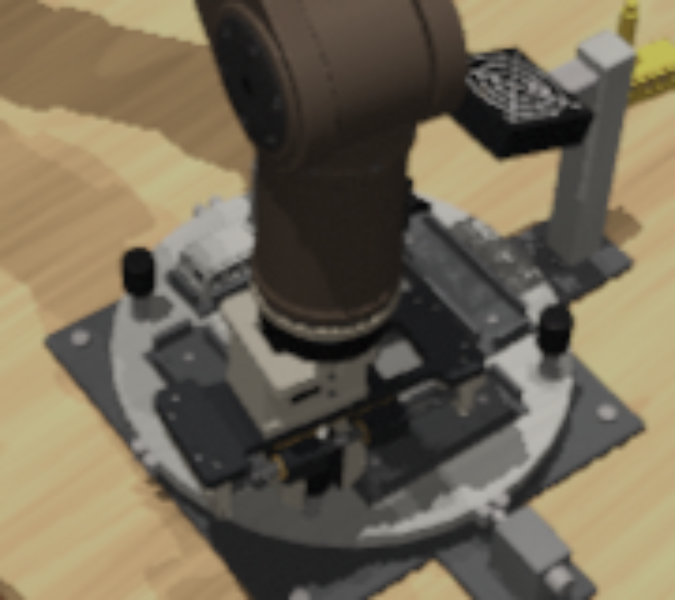

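The disc is in its next stop: knobs are back at scene (306.6,292.3) and (417.5,307.8), as at the start. The casting is out on the near side at crop (215,260). I'll release, rise and go above the sprue.

Emit:
arm_command --deltas '[0, 0, 0, 0, 0, 0, 60, 0, 0, 0, 0, 0, 0, 60, 0, 0, 0, 0, 0, 0, 60, 0, 0, 0, 0, 0, 0, 60, 0, 0, 0, 0, 0, 0.03, 60, 0, 0, 0, 0, 0, 0.07, 60, 0, 0, 0, 0, 0, 0.11, 60, 0, 0, 0, 0, 0, 0.154, 60, 0, 0, 0.02, -0.03, 0.02, 0.154, 60, 0, 0, 0.04, -0.06, 0.04, 0.154, 60, 0, 0, 0.06, -0.09, 0.06, 0.154, 60, 0, 0, 0.084, -0.12, 0.08, 0.154, 60, 0, 0, 0.084, -0.15, 0.1, 0.154, 60, 0, 0, 0.084, -0.18, 0.122, 0.154, 60, 0, 0, 0.084, -0.18, 0.122, 0.154, 60, 0, 0, 0.084, -0.18, 0.122, 0.154, 60]'

```text
clock: 7.05
position: [0.481, 0.0675, 0.2501]
ee_rot: [0.191, 3.135, 0.001]
force: [0.8, -0.1, 0.4]
width: 0.655
gripper_force: 0.0
```

Run:
```python
from h import *
o=sensors.observe();print(o["joints"].round(2),o["position"].round(4),o["ee_rot"].round(3))
im=optics.get_image("scene");cv2.imwrite("pics/scene3.png",im)
x0,y0=290,200
c=cv2.resize(im[y0:y0+140,x0:x0+140],(600,600),interpolation=cv2.INTER_CUBIC)
for z in(.083,.143,.153):
    p=proj("scene",[.482,.0676,z])[0];print(z,p);cv2.circle(c,tuple(int(v) for v in (p-[x0,y0]+.5)*600/140),2,(0,0,255),-1)
cv2.imwrite("pics/crop4.png",c)
```

```text
[-0.55  0.2   0.36  1.92 -0.08  1.03  1.3 ] [0.481  0.0675 0.2501] [1.910e-01 3.135e+00 1.000e-03]
0.083 [339.1752912  279.31787771]
0.143 [339.56622434 263.22518546]
0.153 [339.63353617 260.45430594]
```

View pics/crop4.png

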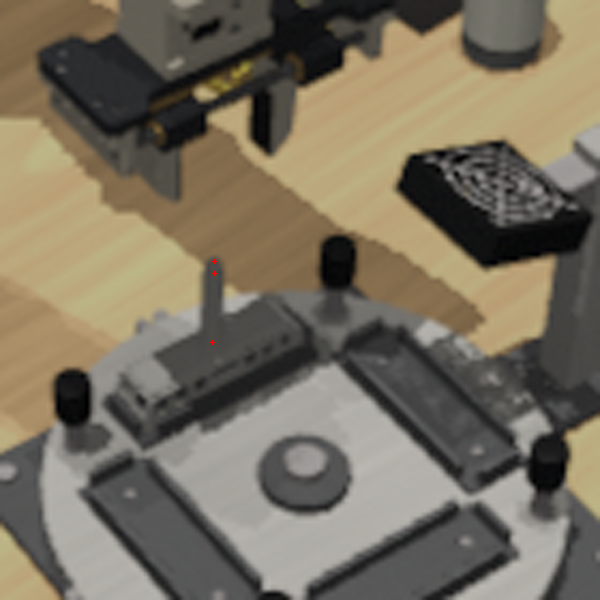

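The predicted sprue axis (red, crop x≈213, y 262–342) lies on the real sprue. I'll descend and grip.

Emit:
arm_command --deltas '[0, 0, 0, 0, 0, -0.04, 60, 0, 0, 0, 0, 0, -0.08, 60, 0, 0, 0, 0, 0, -0.105, 60, 0, 0, 0, 0, 0, -0.12, 60, 0, 0, 0, 0, 0, -0.129, 60, 0, 0, 0, 0, 0, -0.129, 60, 0, 0, 0, 0, 0, -0.129, 30, 0, 0, 0, 0, 0, -0.129, 20, 0, 0, 0, 0, 0, -0.129, 5, 0, 0, 0, 0, 0, -0.129, 5, 0, 0, 0, 0, 0, -0.129, 5, 0, 0, 0, 0, 0, -0.129, 5, 0, 0, 0, 0, 0, -0.129, 5]' --force 50

```text
clock: 8.4
position: [0.4814, 0.068, 0.121]
ee_rot: [0.192, 3.135, 0.001]
force: [0.4, 3.5, 1.3]
width: 0.141
gripper_force: 50.0
```

Emit:
arm_command --deltas '[0, 0, 0, 0, 0, 0.005, 5, 0, 0, 0, 0, 0, 0.01, 5, 0, 0, 0, 0, 0, 0.02, 5, 0, 0, 0, 0, 0, 0.035, 5, 0, 0, 0, 0, 0, 0.06, 5, 0, 0, 0, 0, 0, 0.09, 5, 0, 0, 0, 0, 0, 0.12, 5, 0, 0, 0, 0, 0, 0.15, 5, 0, 0, 0, 0, 0, 0.18, 5, 0, 0, 0, 0, 0, 0.2, 5, 0, 0, 0, 0, 0, 0.2, 5, 0, 0, 0, 0, 0, 0.2, 5]'

```text
clock: 9.6
position: [0.4809, 0.0667, 0.3207]
ee_rot: [0.194, 3.135, -0.0]
force: [0.3, 0.1, -2.4]
width: 0.136
gripper_force: 50.0
```

Run:
```python
from h import *
from scipy.spatial.transform import Rotation as R
o=sensors.observe();print(o["joints"].round(2),o["position"].round(4),o["ee_rot"].round(3),o["force"])
R0=R.from_rotvec(o["ee_rot"]);print(R0.as_matrix().round(3))
ux=np.array([np.cos(np.radians(-58.8)),np.sin(np.radians(-58.8)),0]);yl=np.array([-ux[1],ux[0],0])
L=np.array([.539,-.407,.375]);zl=(-ux-[0,0,1])/2**.5;mid=L+.15*zl;zc=(-ux+[0,0,1])/2**.5
g=mid+.053*zc;print("mid",mid,"grip",g,"shift",(g-o["position"]).round(4))
Rt=R.from_matrix(np.c_[np.cross(yl,-zc),yl,-zc])
D=(Rt*R0.inv()).as_rotvec();print(np.degrees(np.linalg.norm(D)),(D/(np.pi/2)).round(4), "yaw",np.degrees(np.arctan2(*R0.as_matrix()[[1,0],1])))
cv2.imwrite("pics/crop5.png",cv2.resize(optics.get_image("scene")[120:360,220:480],(650,600)))
```

```text
[-0.57  0.14  0.38  1.81 -0.05  1.2   1.27] [0.4809 0.0667 0.3207] [ 0.194  3.135 -0.   ] [ 0.32708871  0.05535482 -2.38944635]
[[-0.992  0.123  0.   ]
 [ 0.123  0.992 -0.   ]
 [-0.    -0.    -1.   ]]
mid [ 0.48405494 -0.31627492  0.26893398] grip [ 0.46464102 -0.28421872  0.30641064] shift [-0.0162 -0.351  -0.0143]
67.51383148472128 [-0.2808 -0.4335 -0.544 ] yaw 82.92345069318972
```

View pics/crop5.png

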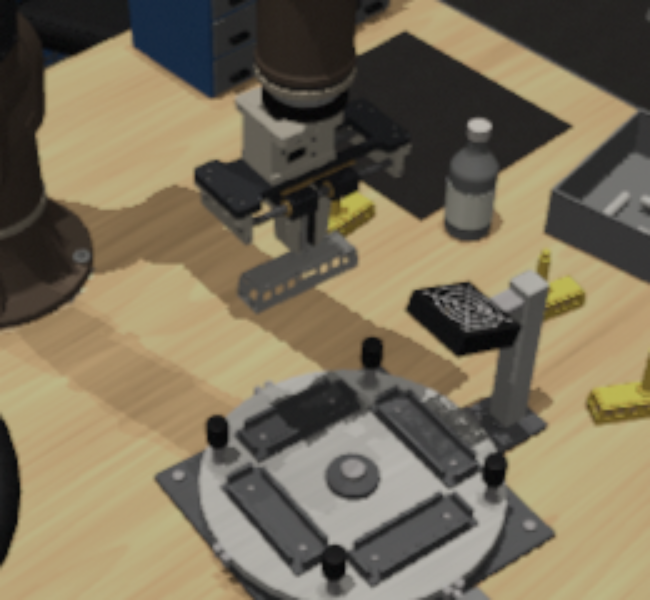

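The casting hangs straight and the nest is empty. Now I'll carry it over and tip it.

Emit:
arm_command --deltas '[-0.0281, -0.0434, -0.0544, 0, -0.02, 0, 5, -0.0562, -0.0867, -0.1088, 0, -0.04, 0, 5, -0.0842, -0.13, -0.1632, 0, -0.06, 0, 5, -0.1123, -0.1734, -0.2176, 0, -0.08, 0, 5, -0.1404, -0.2168, -0.272, 0, -0.1, 0, 5, -0.1685, -0.26, -0.3264, 0, -0.12, 0, 5, -0.1966, -0.3034, -0.3808, 0, -0.14, 0, 5, -0.2246, -0.3468, -0.4352, 0, -0.16, 0, 5, -0.2527, -0.39, -0.4896, 0, -0.18, 0, 5, -0.2808, -0.4335, -0.544, 0, -0.2, 0, 5, -0.2808, -0.4335, -0.544, 0, -0.2, 0, 5, -0.2808, -0.4335, -0.544, 0, -0.2, 0, 5]'

```text
clock: 10.85
position: [0.4806, -0.1322, 0.3196]
ee_rot: [1.18, 2.108, -0.492]
force: [0.2, 0.2, -1.2]
width: 0.14
gripper_force: 50.0
```

Run:
```python
from h import *
o=sensors.observe();print(o["joints"].round(2),o["position"].round(4),o["force"].round(1),cv2.Rodrigues(o["ee_rot"])[0].round(3))
print((np.array([.4646,-.2842,.3064])-o["position"]).round(4))
```

```text
[-0.66  0.02  0.3   2.21  0.96  1.01 -0.39] [ 0.4806 -0.1322  0.3196] [ 0.2  0.2 -1.2] [[-0.372  0.854  0.365]
 [ 0.604  0.521 -0.603]
 [-0.705 -0.004 -0.709]]
[-0.016  -0.152  -0.0132]
```

Emit:
arm_command --deltas '[0, 0, 0, -0.002, -0.02, -0.002, 5, 0, 0, 0, -0.004, -0.045, -0.004, 5, 0, 0, 0, -0.006, -0.07, -0.006, 5, 0, 0, 0, -0.008, -0.095, -0.008, 5, 0, 0, 0, -0.011, -0.12, -0.01, 5, 0, 0, 0, -0.014, -0.14, -0.012, 5, 0, 0, 0, -0.016, -0.15, -0.013, 5, 0, 0, 0, -0.016, -0.152, -0.013, 5, 0, 0, 0, -0.016, -0.152, -0.013, 5, 0, 0, 0, -0.016, -0.152, -0.013, 5, 0, 0, 0, -0.016, -0.152, -0.013, 5]'

```text
clock: 11.95
position: [0.4658, -0.2836, 0.3078]
ee_rot: [1.181, 2.103, -0.49]
force: [-0.6, -0.7, -1.6]
width: 0.147
gripper_force: 50.0
```

Run:
```python
from h import *
o=sensors.observe();print(o["joints"].round(2),o["position"].round(4),o["force"].round(1),cv2.Rodrigues(o["ee_rot"])[0].round(3))
s=optics.get_image("scene");t=optics.get_image("top")
R=cv2.Rodrigues(o["ee_rot"])[0];zc=-R[:,2];x=R[:,1];y=np.cross(zc,x);mid=o["position"]-.053*zc;print(mid.round(4))
B=np.array([mid+a*.06*x+b*.016*y+c*.015*zc for a in(-1,1) for b in(-1,1) for c in(-1,1)])
out=[]
for n,im,x0,y0 in(("scene",s,90,220),("top",t,420,130)):
    c=cv2.resize(im[y0:y0+160,x0:x0+160],(400,400),interpolation=cv2.INTER_CUBIC)
    for p in proj(n,B):cv2.circle(c,tuple(int(v) for v in (p-[x0,y0]+.5)*2.5),2,(0,0,255),-1)
    out.append(c)
cv2.imwrite("pics/crop6.png",np.hstack(out))
```

```text
[-0.44 -0.01  0.5   2.28  1.12  0.71 -0.22] [ 0.4658 -0.2836  0.3078] [-0.6 -0.7 -1.6] [[-0.368  0.854  0.368]
 [ 0.604  0.52  -0.604]
 [-0.707 -0.    -0.707]]
[ 0.4853 -0.3156  0.2703]
```

View pics/crop6.png

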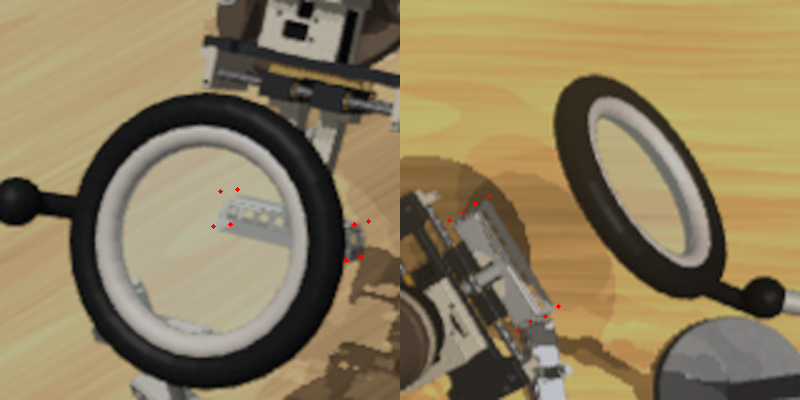

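Scene crop: the casting, seen partly through the lens, spans (218,200)–(362,255). It sits a few pixels below the predicted corners, so it may have swung slightly in the grip. I'll spend the last picture on an enlarged check.

Run:
```python
from h import *
from scipy.spatial.transform import Rotation as Ro
o=sensors.observe();R=cv2.Rodrigues(o["ee_rot"])[0];x=R[:,1]
s=optics.get_image("scene");t=optics.get_image("top");cv2.imwrite("pics/s6.png",s);cv2.imwrite("pics/t6.png",t)
F=6.5;out=[]
for n,im,x0,y0,w,h in(("scene",s,165,286,90,44),("top",t,436,196,48,90)):
    c=cv2.resize(im[y0:y0+h,x0:x0+w],None,fx=F,fy=F,interpolation=cv2.INTER_CUBIC)
    for d,col in((0,(0,0,255)),(10,(0,255,0))):
        zs=[-R[:,2]];z=zs[0]
        for sg in(1,-1):
            q=Ro.from_rotvec(sg*np.radians(d)*x).apply(z)
            if q[2]>=z[2]-1e-9:zc=q
        y=np.cross(zc,x);mid=o["position"]-.053*zc
        if n=="scene":print(d,mid.round(4),"tilt",np.degrees(np.arccos(zc[2])))
        for a in(-1,1):
            B=np.array([mid+a*.06*x+b*.016*y+cc*.015*zc for b,cc in((-1,-1),(1,-1),(1,1),(-1,1))])
            P=((proj(n,B)-[x0,y0]+.5)*F).astype(np.int32);cv2.polylines(c,[P],True,col,1)
    out.append(c if n=="scene" else cv2.rotate(c,cv2.ROTATE_90_COUNTERCLOCKWISE))
cv2.imwrite("pics/crop7.png",np.vstack(out))
```

```text
0 [ 0.485  -0.316   0.2702] tilt 44.98542487321934
10 [ 0.4814 -0.3099  0.2643] tilt 34.98542761766483
```

View pics/crop7.png

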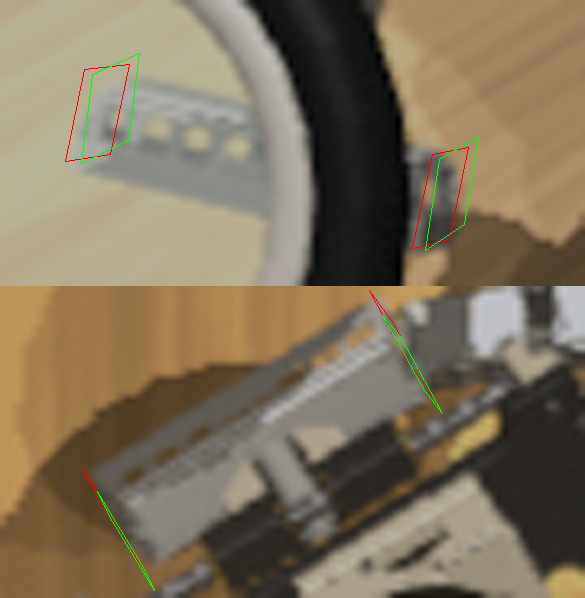

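The enlarged crop shows a window side facing the lens. In top the lower lens-side edge starts at (90,470), on the red 45° prediction. In scene the underside edge at (80,168) lies about 1 px low and the roof edge at (135,80) about 2 px low. I'll quantify with edge profiles, no more pictures.

Run:
```python
from h import *
from scipy.spatial.transform import Rotation as Ro
o=sensors.observe();R=cv2.Rodrigues(o["ee_rot"])[0];x=R[:,1]
s=cv2.imread("pics/s6.png");t=cv2.imread("pics/t6.png")
# sample image values along lines in the cross-section: predicted rails at casting-x offset u
def edges(d,u):
    zc=Ro.from_rotvec(np.radians(d)*x).apply(-R[:,2]);y=np.cross(zc,x);y=y if y[2]>0 else -y
    m=o["position"]-.053*zc+u*x
    return {k:m+b*.016*y+c*.015*zc for k,b,c in(("botlens",1,-1),("rooflens",1,1),("botback",-1,-1),("roofback",-1,1))},zc
for d in(-10,0,10):
    print(d,"tilt",round(np.degrees(np.arccos(edges(d,0)[1][2])),1))
    for n in("scene","top"):
        for u in(-.04,):
            print("  ",n,u,{k:proj(n,v)[0].round(1).tolist() for k,v in edges(d,u)[0].items()})
for n,im in(("scene",s),("top",t)):
    for u in(-.04,-.03):
        e=edges(0,u)[0];p=proj(n,np.array([e["botback"],e["botlens"],e["rooflens"],e["roofback"]]))
        if n=="scene":xx=p.mean(0)[0];ln=[(xx,yy) for yy in np.arange(p[:,1].min()-5,p[:,1].max()+7)]
        else:
            a,b=p[1],p[3];D=(b-a)/np.linalg.norm(b-a);ln=[a+D*k for k in range(-6,int(np.linalg.norm(b-a))+5)]
        q=np.array(ln,np.float32);v=cv2.remap(im,q[:,0][None],q[:,1][None],cv2.INTER_LINEAR)[0]
        print(n,u,"from",q[0].round(1),"to",q[-1].round(1));print([(int(w.mean()),int(w[2])-int(w[0])) for w in v])
```

```text
-10 tilt 55.0
   scene -0.04 {'botlens': [181.0, 311.1], 'rooflens': [185.1, 296.8], 'botback': [187.2, 312.6], 'roofback': [191.1, 298.7]}
   top -0.04 {'botlens': [481.8, 243.3], 'rooflens': [474.8, 247.8], 'botback': [471.9, 248.6], 'roofback': [465.0, 253.1]}
0 tilt 45.0
   scene -0.04 {'botlens': [183.1, 312.5], 'rooflens': [186.1, 298.3], 'botback': [189.8, 311.4], 'roofback': [192.7, 297.6]}
   top -0.04 {'botlens': [478.4, 245.1], 'rooflens': [473.2, 248.6], 'botback': [467.6, 251.0], 'roofback': [462.3, 254.6]}
10 tilt 35.0
   scene -0.04 {'botlens': [185.5, 312.9], 'rooflens': [187.3, 299.2], 'botback': [192.6, 309.3], 'roofback': [194.3, 295.9]}
   top -0.04 {'botlens': [474.6, 247.1], 'rooflens': [471.2, 249.7], 'botback': [463.1, 253.6], 'roofback': [459.5, 256.2]}
scene -0.04 from [188.  292.6] to [188.  318.6]
[(168, 36), (168, 36), (169, 35), (169, 35), (168, 32), (161, 21), (156, 9), (163, 4), (169, 4), (168, 3), (164, 7), (160, 20), (163, 30), (162, 31), (142, 18), (124, 5), (125, 2), (133, 2), (136, 3), (136, 3), (136, 2), (139, 6), (150, 19), (164, 32), (168, 36),
[... 369 characters left out ...]
0.04 from [483.6 242. ] to [459.5 256.3]
[(128, 96), (129, 96), (130, 97), (130, 99), (131, 99), (131, 98), (128, 94), (114, 65), (93, 20), (89, 12), (103, 23), (131, 41), (143, 31), (154, 13), (158, 4), (158, 6), (131, 11), (129, 12), (129, 12), (129, 11), (129, 11), (128, 10), (127, 10), (119, 10), (94, 9), (49, 8), (44, 11), (45, 10), (52, 11)]
top -0.03 from [481.3 238.3] to [457.2 252.6]
[(125, 94), (125, 95), (124, 93), (122, 92), (122, 91), (124, 93), (127, 94), (117, 72), (95, 25), (89, 11), (97, 26), (117, 58), (133, 40), (157, 10), (162, 6), (158, 7), (134, 11), (130, 12), (130, 11), (129, 12), (128, 12), (129, 11), (127, 11), (120, 11), (90, 8), (53, 7), (41, 7), (41, 7), (47, 6)]
```

The profiles fit a tilt of about 43–45° and an offset of about 2 mm, which is within calibration. Nothing is touched and the arm is still, so I'll hand in.

Emit:
arm_command --deltas '[0, 0, 0, 0, 0, 0, 5, 0, 0, 0, 0, 0, 0, 5, 0, 0, 0, 0, 0, 0, 5, 0, 0, 0, 0, 0, 0, 5, 0, 0, 0, 0, 0, 0, 5]'

```text
clock: 12.65
position: [0.4652, -0.2847, 0.3077]
ee_rot: [1.184, 2.102, -0.491]
force: [0.2, -0.2, -1.7]
width: 0.144
gripper_force: 50.0
```

```bash
python3 -c "
from h import *
o=sensors.observe();print(o['position'].round(4),abs(o['dq']).max(),o['force'].round(1));print(arm.sign_off())"
```

```text
[ 0.4652 -0.2847  0.3077] 0.001718577399320128 [ 0.2 -0.2 -1.7]
the job is handed in; nothing more can be done
None
```

Handed in at about 12.7 s: the turntable is one quarter turn on in its next stop and released, and the casting is held still about 15 cm in front of the lens with a windowed long side facing it (measured tilt about 43–45°, position good to about 2–3 mm).

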